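Fit the back-up cell in the data logger

ROBOT

A 6-joint arm with a two-finger parallel gripper is mounted at the origin on the work surface. World frame = base frame: x ahead of the robot, y to its left, z up, the work surface at z = 0. Lengths are in mm, angles in rad, forces in N, time in s.
With the tool pointing down it reaches from about 300 to 875 mm from the base axis. Payload 4.2 kg.
Tool frame: the origin (TCP) lies on the centre line of the jaws, within the pads' length; the fingertips stand 14 mm ahead of it and the grasp point (between the pads) lies 5 mm behind it; z points along the fingers, y is the direction in which the jaws open and shut (so a half turn about z gives the same grasp; the last joint's range is limited). The gripper opens to 85 mm and grips with 20 to 120 N. Pads are 22 mm wide; open, the fingers measure 114 mm over their backs; the gripper's body (76 mm by 85 mm) begins 54 mm behind the grasp point. The pads swing forward as they close: fully open they stand 13 mm farther back than shut.
Start: joints at [-1.308, 0.32, 1.565, -0, 1.257, -0.02], TCP at [160.453, -552.173, 245.338] pointing down, gripper open.
Joint ranges: [-3.11, 3.11], [-0.84, 2.01], [0.21, 2.61], [-1.34, 4.49], [0.05, 2.63], [-2.56, 2.56]. Speed limits (rad/s): [2.57, 2.57, 3.14, 3.14, 3.14, 3.14].

INTERFACE

Orientations are given as a unit quaternion [w, x, y, z].
In Python, from rig import manip, cams, workorder gives the robot as it stands.
- The arm moves only by the tool apply_moves, never from a script. Its argument "plan" is a list of rows, each a list of 6 numbers: the shift along the tool's x, y, z as a fraction of full scale, then the turn, a rotation vector about the tool's x, y, z as a fraction of full scale. A call has 1 to 20 rows; each row shifts and turns the commanded pose from where the row before left it, along the tool's axes as they then stand; what a row does not reach is not made up. Full scale, the value 1, is 0.5 m for a shift and 0.1 rad for a turn. A row lasts 1/10 s, in which the tool goes at most 50 mm and 8.59 degrees, less where a joint would pass 70% of its speed; a pose out of reach is approached as far as the arm can. A call with a number of a shift or a turn outside -1 to 1 is refused whole. A call with a gripper value outside its range is refused whole. "claw" is the opening, from -1 (shut) to 1 (fully open), set as the call begins (left out, the last holds). The fingers move at their own pace and stop on an object; "squeeze" is the grip in N (left out, the last holds). Time passes only in rows, so rows that do not move let the fingers close. It gives the time, the measured TCP pose, the force and the opening at its end, in the units of the state.
- manip.state(): the state, without advancing time (a new reading comes with each control period).
- cams.grab_frame(name): name is "side" or "top" or "wrist"; returns (picture, depth): 384x512x3 uint8, red, green, blue; 384x512 float32, mm along the optical axis (not along the pixel's ray), 0 where there is no reading.
- cams.get_calibration(name): a dict with "K" (3x3 intrinsics, pixels), "extrinsics" (4x4, takes a point from world to camera coordinates). Camera axes: x right, y up, looking along -z (the intrinsics and any distortion apply to the point x, -y, -z); pixel columns grow to the right and rows downward; lengths in mm; the calibration is good to about 2 mm. A picture is of the moment at which its call begins: read the wrist's pose just before it. get_calibration takes no time and is no camera call; for the wrist camera it gives the pose at the moment of the call.
- workorder.close_job(): hands the job in, once; it reports no verdict.
The state is a dict: "t": time; "joints": joint angles; "qd": joint speeds; "tau": joint torques, N m; "eef_pos": TCP position; "tool_rot": TCP orientation; "wrist_force": force on the tool from outside, world axes, zero at the start; "torque": the same for the moment, N m; "finger_gap": finger opening in mm.
Only numpy, scipy, OpenCV 4.12 (cv2) and the standard library are available. Lean on these libraries where they do the work, as an engineer would, in place of code of your own. Each camera call takes 0.05 s, during which the arm holds its last target. There are 200 camera calls.

TASK

Fit the back-up cell into the open bay on top of the cream data logger: take the middle-sized cell of the three lying on the bench (not the thick one, not the thin one), press its flat end against the sprung plate until its nub end clears the retaining lip, and lower it onto the two rails. Let go so that it lies flat on the rails, held by the spring with its nub end home under the lip.

Things in the scene. Friction and masses are not known exactly. Their poses are not given: they have to be found in the camera images.
- cell: Middle-sized round cell, 26 mm thick, 50 mm long with its nub (9 mm wide, 3 mm long), 0.07 kg, lying on the bench: dark steel jacket, bright 9 mm shoulder at the nub end. Two like cells lie near, not wanted: thick (34 x 61 mm), thin (14.5 x 50 mm). Origin on its axis, mid-length. x axis along the cell, flat end at x = -25 mm, nub tip at +25 mm; y, z turn as it rolls.
- logger: Cream slab 170 x 110 mm, 30 mm high, fixed, open bay on top. Origin on the bench under the middle of the seated cell; z up; x along the bay from spring to lip. Seated, the cell's axis is 52 mm above the origin, along x, nub to +x, on two steel rails 14 mm apart (20 mm wide overall, tops 40.6 mm high): fingers can pass beside it down to the slab. End wall's inner face x = +25 mm, 28 mm wide.
- lip (a point): Middle of the retaining lip's free edge, at its underside: logger x = +16 mm, y = 0, 67.5 mm high; axes as the logger's. The lip juts 9 mm in from the end wall, is 24 mm wide and 4 mm thick (top 71.5 mm). A level cell passes it from above (axis 88 to 92 mm high, then straight down) when pressed back so that its middle is at logger x = -9 mm or less; -14 mm is best.
- spring_plate (a joint): Travel in m of the upright steel plate on a coil spring, towards logger -x: 0 at rest (face at x = -22 mm), 0.003 with the cell seated, 0.012 or more to pass the lip, stop 0.026. Push 3 N at 0, 7.5 N at 0.015, 11 N at the stop; springs back. Plate 30 mm wide, from 42 to 95 mm high; spring housing behind it, x = -54 to -88 mm, 38 mm wide, 88 mm high.

How it is judged:
By the outcome, as a careful person would: the job done as asked, in the order asked, and still so for the second after the job is handed in, with the robot touching nothing.
It also fails if it takes over 40 s, if anything falls off the work surface, if the arm or the gripper's body presses on something with over 40 N, if the wrist force passes 120 N, or if a joint passes its speed limit or range.

## Working session

There is one attempt and no reset: what is moved stays moved. The work goes in short steps, Python scripts to look and compute and a tool call to move; the robot and the scene stay as the last step left them, time stands still between calls to the robot, and variables do not carry over. Pictures are saved under pics/ and viewed, about 8 in all and at most 12, crops included, and the job is handed in when it is done.

Besides the shell and the picture viewer there is one more tool, called after "Emit:" in YAML: its name, and indented under it one key for each argument. apply_moves: Moves the arm, as the interface text tells. Its arguments: {"type":"object","properties":{"plan":{"type":"array","items":{"type":"array","items":{"type":"number","minimum":-1,"maximum":1}}},"claw":{"type":"number"},"squeeze":{"type":"number"}},"required":["plan"]}

```bash
mkdir -p pics; ls
python3 - <<'E'
from rig import manip,cams
import cv2,numpy as np
s=manip.state();print(s)
for n in ['top','side']:
    p,d=cams.grab_frame(n);np.savez(f'{n}0.npz',p=p,d=d);cv2.imwrite(f'pics/{n}0.png',p[...,::-1])
    c=cams.get_calibration(n);print(n,c['K'],c['extrinsics'],{k:v for k,v in c.items() if k not in('K','extrinsics')})
a=np.vstack
E
```

```text
pics
{'t': 0.0, 'joints': array([-1.30799371e+00,  3.20296069e-01,  1.56567383e+00, -4.08187600e-06,
        1.25741473e+00, -2.00224848e-02]), 'qd': array([ 0.00056839, -0.00063959, -0.00072351,  0.0022305 , -0.00135822,
       -0.0022335 ]), 'tau': array([-2.73245951e-04, -4.15527534e+01, -2.34159797e+01, -3.06556431e-04,
        8.00885959e-03, -3.19985723e-06]), 'eef_pos': array([ 160.33391483, -551.71972513,  244.4818681 ]), 'tool_rot': array([-8.89162134e-04,  9.90017410e-01,  1.40942273e-01, -1.10424118e-04]), 'wrist_force': array([ 0.63441577,  0.12704548, -0.05778184]), 'torque': array([ 0.01466001, -0.00193902,  0.00349188]), 'finger_gap': 85.4070312354059}
top [[438.90698998   0.         251.2773371 ]
 [  0.         438.90698998 184.58052564]
 [  0.           0.           1.        ]] [[ 3.96251732e-03 -9.99986584e-01 -3.33633444e-03  3.76064127e+01]
 [ 9.99708185e-01  3.88186579e-03  2.38427198e-02 -5.31935207e+02]
 [-2.38294487e-02 -3.42983804e-03  9.99710155e-01 -1.00315051e+03]
 [ 0.00000000e+00  0.00000000e+00  0.00000000e+00  1.00000000e+00]] {}
side [[380.08855925   0.         251.94029038]
 [  0.         380.08855925 189.55233443]
 [  0.           0.           1.        ]] [[ 9.93515506e-01 -1.11211939e-01 -2.36398748e-02 -5.38925633e+02]
 [ 7.97073766e-02  5.33014999e-01  8.42343009e-01 -1.30213906e+02]
 [-8.10781912e-02 -8.38765114e-01  5.38423078e-01 -6.09213364e+02]
 [ 0.00000000e+00  0.00000000e+00  0.00000000e+00  1.00000000e+00]] {}
```

View pics/top0.png

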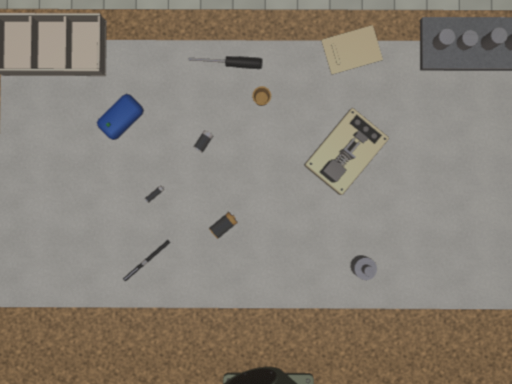

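View pics/side0.png

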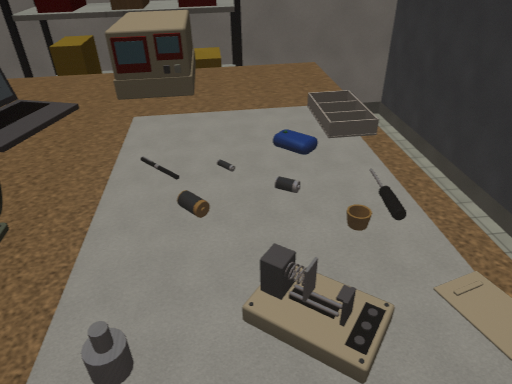

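The top view shows the middle cell at about (203,141), the thick one at (223,225), the thin one at (154,193), and the logger at (346,150). The logger's spring housing is near (333,168) and its lip/end wall near (360,138). In the side view the middle cell is at (288,184), with its bright nub end to the right.

```bash
cat > h.py <<'E'
import numpy as np,cv2
from rig import manip,cams
def cast(c,uv,z):
    "pixels -> world points on the plane at height z"
    E=np.array(c['extrinsics']);K=np.array(c['K']);R=E[:3,:3];o=-R.T@E[:3,3]
    uv=np.atleast_2d(np.float64(uv));r=np.c_[uv,np.ones(len(uv))]@np.linalg.inv(K).T*[1,-1,-1]@R
    return o+r*((z-o[2])/r[:,2])[:,None]
def proj(c,P):
    E=np.array(c['extrinsics']);K=np.array(c['K']);q=(np.atleast_2d(P)@E[:3,:3].T+E[:3,3])*[1,-1,-1]
    q=q@K.T;return q[:,:2]/q[:,2:]
def cloud(c,d):
    E=np.array(c['extrinsics']);K=np.array(c['K']);v,u=np.indices(d.shape)
    r=np.stack([u,v,np.ones_like(u)],-1)@np.linalg.inv(K).T*[1,-1,-1]*d[...,None]
    return (r-E[:3,3])@E[:3,:3]
E
python3 - <<'E'
from h import *
c=cams.get_calibration('top');f=np.load('top0.npz');p,d=f['p'],f['d']
hsv=cv2.cvtColor(p,cv2.COLOR_RGB2HSV)
W=cloud(c,d)
print('bench z',np.median(W[100:200,230:300,2]))
m=(cv2.inRange(hsv,(10,35,120),(35,255,255)));m[:, :300]=0;m[:100]=0;m[205:]=0;m[:,400:]=0
m=cv2.morphologyEx(m,cv2.MORPH_CLOSE,np.ones((5,5)))
cn=max(cv2.findContours(m,0,2)[0],key=cv2.contourArea)
box=cv2.boxPoints(cv2.minAreaRect(cn));B=cast(c,box,30);print('logger',B.round(1),np.linalg.norm(B-np.roll(B,1,0),axis=1),B.mean(0))
for nm,(u0,u1,v0,v1) in dict(cell=(185,222,122,160),logger=(300,390,105,198)).items():
    P=W[v0:v1,u0:u1];k=P[...,2]>(10 if nm=='cell' else 45);Q=P[k];print(nm,k.sum(),Q.mean(0),Q[:,2].max())
    xy=Q[:,:2]-Q[:,:2].mean(0);u,s,vt=np.linalg.svd(xy,full_matrices=0);print(vt,np.ptp(xy@vt.T,axis=0))
g=p[120:165,180:225];a=cv2.resize(g,(400,400),interpolation=2)
g=p[105:200,300:395];b=cv2.resize(g,(400,400),interpolation=2)
cv2.imwrite('pics/crop0.png',np.hstack([a,b])[...,::-1])
E
```

```text
bench z 0.6780296820441072
logger [[ 578.1  -78.5   30. ]
 [ 708.4 -186.4   30. ]
 [ 638.3 -270.3   30. ]
 [ 508.5 -162.4   30. ]] [109.0556876  169.17710079 109.35831481 168.84205612] [ 608.34455533 -174.41197838   30.        ]
cell 242 [627.68505209 146.26264365  47.61264099] 1015.6679997490018
[[-0.77623561 -0.63044293]
 [-0.63044293  0.77623561]] [185.4769685   49.93097178]
logger 643 [ 576.448281   -140.85310678  132.42677091] 1015.6679997490018
[[ 0.51548802 -0.85689679]
 [-0.85689679 -0.51548802]] [276.34316524  69.15066734]
```

View pics/crop0.png

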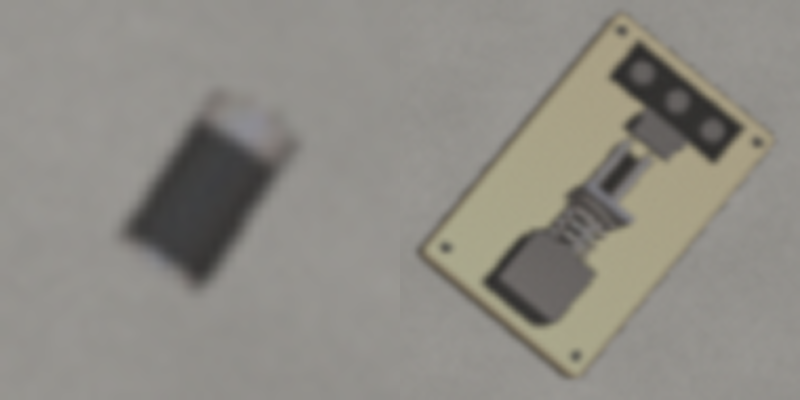

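```bash
cat >> h.py <<'E'
def pose():
    from scipy.spatial.transform import Rotation as Ro
    s=manip.state();return s['eef_pos'],Ro.from_quat(s['tool_rot'][[1,2,3,0]]).as_matrix()
def togo(P,yaw):
    "shift in tool axes as fraction of full scale now, and turn about tool z; yaw = direction of tool x"
    p,R=pose();y0=np.degrees(np.arctan2(R[1,0],R[0,0]))
    print('tcp',p.round(1),'yaw',y0.round(2),'shift frac',((np.array(P)-p)@R/500).round(4),'turn z rad',-np.radians((yaw-y0+180)%360-180).round(4),'tilt',R[:2,2].round(4))
E
python3 - <<'E'
from h import *
c=cams.get_calibration('top')
print(cast(c,[[208.7,132.9],[198.6,149.2],[203.65,141]],13).round(1))
w=cams.get_calibration('wrist');E=w['extrinsics'];p,R=pose()
o=-E[:3,:3].T@E[:3,3];print('cam in tool',(o-p)@R,'axis in tool',-E[2,:3]@R,'up',E[1,:3]@R,w['K'][0])
togo([560,-175,290],140)
E
```

```text
[[649.7 137.7  13. ]
 [612.2 160.6  13. ]
 [631.1 149.2  13. ]]
cam in tool [  80.45834804   -0.16751871 -128.08131851] axis in tool [-3.13482709e-01  3.91668993e-04  9.49593828e-01] up [ 0.94959321 -0.00108301  0.31348295] [276.63478129   0.         256.86809943]
tcp [ 160.3 -551.8  244.6] yaw 16.2 shift frac [ 0.9779 -0.5008 -0.09  ] turn z rad -2.1607 tilt [-0.0004  0.0016]
```

Run:
```python
from h import *
togo([600,-165,190],140)
```

```text
tcp [ 160.3 -551.8  244.6] yaw 16.2 shift frac [ 1.0602 -0.4973  0.11  ] turn z rad -2.1607 tilt [-0.0004  0.0016]
```

Emit:
apply_moves:
  plan:
    - [0.0816,-0.0383,0.0085,0,0,0]
    - [0.0816,-0.0383,0.0085,0,0,0]
    - [0.0816,-0.0383,0.0085,0,0,0]
    - [0.0816,-0.0383,0.0085,0,0,0]
    - [0.0816,-0.0383,0.0085,0,0,0]
    - [0.0816,-0.0383,0.0085,0,0,0]
    - [0.0816,-0.0383,0.0085,0,0,0]
    - [0.0816,-0.0383,0.0085,0,0,0]
    - [0.0816,-0.0383,0.0085,0,0,0]
    - [0.0816,-0.0383,0.0085,0,0,0]
    - [0.0816,-0.0383,0.0085,0,0,0]
    - [0.0816,-0.0383,0.0085,0,0,0]
    - [0.0816,-0.0383,0.0085,0,0,0]
    - [0,0,0,0,0,-1]
    - [0,0,0,0,0,-1]
    - [0,0,0,0,0,-1]
    - [0,0,0,0,0,-1]
    - [0,0,0,0,0,-1]
    - [0,0,0,0,0,-1]
    - [0,0,0,0,0,-1]

```text
t: 2.1
eef_pos: [600.0, -165.0, 189.5]
tool_rot: [-0.0, 0.881, 0.474, -0.0]
wrist_force: [0.4, -1.2, 0.3]
finger_gap: 85.3
```

Emit:
apply_moves:
  plan:
    - [0,0,0,0,0,-1]
    - [0,0,0,0,0,-1]
    - [0,0,0,0,0,-1]
    - [0,0,0,0,0,-1]
    - [0,0,0,0,0,-1]
    - [0,0,0,0,0,-1]
    - [0,0,0,0,0,-1]
    - [0,0,0,0,0,-1]
    - [0,0,0,0,0,-1]
    - [0,0,0,0,0,-1]
    - [0,0,0,0,0,-1]
    - [0,0,0,0,0,-1]
    - [0,0,0,0,0,-1]
    - [0,0,0,0,0,-1]
    - [0,0,0,0,0,-0.6]
    - [0,0,0,0,0,0]
    - [0,0,0,0,0,0]

```text
t: 3.8
eef_pos: [600.2, -165.1, 189.7]
tool_rot: [-0.0, 0.343, 0.939, -0.0]
wrist_force: [0.2, -0.1, 0.2]
finger_gap: 85.6
```

Run:
```python
from h import *
c=cams.get_calibration('wrist');p,d=cams.grab_frame('wrist');np.savez('w1.npz',p=p,d=d,K=c['K'],extrinsics=c['extrinsics'])
cv2.imwrite('pics/w1.png',p[...,::-1]);togo([600,-165,190],140);print(manip.state()['joints'],manip.state()['t'])
```

```text
tcp [ 600.2 -165.1  189.8] yaw 139.9 shift frac [ 0.0004 -0.0001 -0.0004] turn z rad -0.0017 tilt [-0.0005  0.    ]
[-2.86828486e-01  4.31267390e-01  1.53477453e+00 -1.07685871e-04
  1.17603109e+00 -1.15772331e+00] 3.85
```

View pics/w1.png

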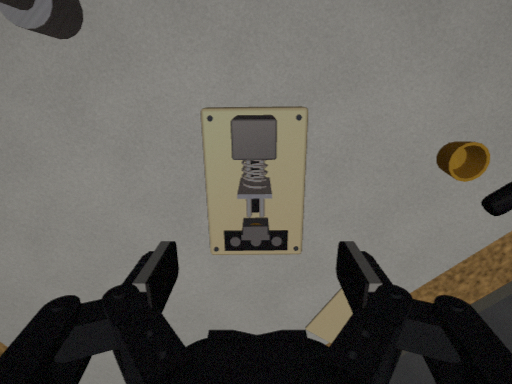

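The wrist view shows the logger aligned with the picture. The housing top is about (232–275, 119–158), the plate about (238–271, 180–197), and the lip block about (242–270, 219–240).

Run:
```python
from h import *
f=np.load('w1.npz');p,d=f['p'],f['d']
W=cloud(f,d)
hsv=cv2.cvtColor(p,cv2.COLOR_RGB2HSV)
m=cv2.inRange(hsv,(15,35,90),(40,255,255));m[:,:190]=0;m[:,320:]=0;m[:100]=0;m[265:]=0
cn=max(cv2.findContours(cv2.morphologyEx(m,cv2.MORPH_CLOSE,np.ones((25,25))),0,2)[0],key=cv2.contourArea)
B=cast(f,cv2.boxPoints(cv2.minAreaRect(cn)),30);print(B.round(1),np.linalg.norm(B-np.roll(B,1,0),axis=1).round(1))
i=[np.linalg.norm(B[k]-B[k-1]) for k in range(4)];e=[B[k]-B[k-1] for k in range(4) if i[k]>140][0];e=e if e[0]>0 else -e
yaw=np.arctan2(e[1],e[0]);print('yaw',np.degrees(yaw),'centre',B.mean(0))
x=np.array([np.cos(yaw),np.sin(yaw)]);y=np.array([-x[1],x[0]])
S=W[100:262,200:312].reshape(-1,3);q=(S[:,:2]-B.mean(0)[:2])@np.c_[x,y];z=S[:,2]
print('slab z',np.median(z[(z>25)&(z<35)]),np.ptp(q[(z>25)&(z<35)],axis=0))
for a,b in((84,91),(92,99),(67,75)):
    k=(z>a)&(z<b)&(abs(q[:,1])<40);print(a,b,k.sum(),'med z',np.median(z[k]),'x',np.percentile(q[k,0],[1,5,50,95,99]).round(1),'y',np.percentile(q[k,1],[1,5,50,95,99]).round(1))
g=cv2.resize(p[105:260,195:315],(600,775),interpolation=2)[:, :]
cv2.imwrite('pics/w1c.png',cv2.resize(g,(465,600))[...,::-1])
```

```text
[[ 508.2 -161.8   30. ]
 [ 576.8  -80.1   30. ]
 [ 712.  -181.2   30. ]
 [ 630.2 -278.5   30. ]] [168.9 106.7 168.8 127.1]
yaw -43.734212735248896 centre [ 606.80772599 -175.38971483   30.        ]
slab z 29.441492764353843 [174.73131159 120.85879579]
84 91 1941 med z 87.38706275643978 x [-76.  -74.4 -59.1 -41.9 -13.6] y [-21.8 -20.1  -3.1  13.6  15.2]
92 99 198 med z 94.32778453003881 x [-15.3 -14.9 -12.6  -9.8  -9.6] y [-14.1 -13.2   0.4  13.5  15. ]
67 75 517 med z 70.81086037889634 x [-77.  -75.6  31.6  41.3  42.2] y [-14.7 -11.9   2.7  14.6  17.1]
```

View pics/w1c.png

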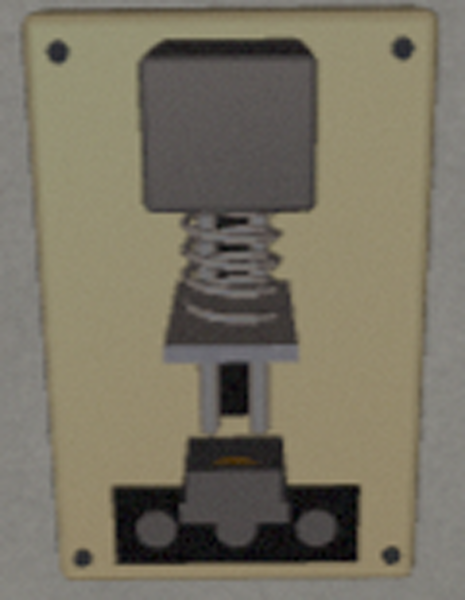

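Run:
```python
from h import *
f=np.load('w1.npz');p,d=f['p'],f['d']
W=cloud(f,d)
hsv=cv2.cvtColor(p,cv2.COLOR_RGB2HSV)
m=cv2.inRange(hsv,(15,35,90),(40,255,255));m[:,:190]=0;m[:,320:]=0;m[:100]=0;m[265:]=0
cn=max(cv2.findContours(cv2.morphologyEx(m,cv2.MORPH_CLOSE,np.ones((25,25))),0,2)[0],key=cv2.contourArea)
B=cast(f,cn[:,0],30)[:,:2]
r=cv2.minAreaRect(B.astype(np.float32));print(r)
b=cv2.boxPoints(r);e=[b[k]-b[k-1] for k in range(4) if np.linalg.norm(b[k]-b[k-1])>140][0];e=e if e[0]>0 else -e
yaw=np.arctan2(e[1],e[0]);C=np.array(r[0])
S=W[100:262,200:312].reshape(-1,3);z=S[:,2]
for it in range(3):
    x=np.array([np.cos(yaw),np.sin(yaw)]);y=np.array([-x[1],x[0]]);q=(S[:,:2]-C)@np.c_[x,y];cs=[]
    print('yaw',np.degrees(yaw))
    for a,b_,x0,x1 in((86,91,-95,-38),(92.5,99,-25,0),(69,73,20,50)):
        k=(z>a)&(z<b_)&(abs(q[:,1])<30)&(q[:,0]>x0)&(q[:,0]<x1)
        lo=np.percentile(q[k],2,axis=0);hi=np.percentile(q[k],98,axis=0);cs.append((lo+hi)/2);print(a,k.sum(),'med z',np.median(z[k]).round(1),'lo',lo.round(1),'hi',hi.round(1))
    cs=np.array(cs);s=np.polyfit(cs[:,0],cs[:,1],1);print('fit',s,cs.round(1).tolist())
    ang=cv2.minAreaRect(S[(z>86)&(z<91)&(q[:,0]<-38)&(abs(q[:,1])<30),:2].astype(np.float32));print('housing rect',ang)
    yaw+=np.arctan(s[0])
```

```text
((608.0170288085938, -174.45199584960938), (108.48119354248047, 168.60702514648438), 50.441795349121094)
yaw -39.558205
86 1770 med z 87.4 lo [-75.5 -18.1] hi [-43.8  17.6]
92.5 190 med z 94.3 lo [-14.8 -14.7] hi [-10.5  13.8]
69 363 med z 70.9 lo [ 27.1 -13. ] hi [41.9 12. ]
fit [-0.00270203 -0.4396786 ] [[-59.6, -0.2], [-12.6, -0.5], [34.5, -0.5]]
housing rect ((561.8524169921875, -136.7830047607422), (37.63648223876953, 33.32120895385742), 49.98961639404297)
yaw -39.71301938154745
86 1770 med z 87.4 lo [-75.5 -18.3] hi [-43.8  17.4]
92.5 190 med z 94.3 lo [-14.8 -14.8] hi [-10.5  13.7]
69 363 med z 70.9 lo [ 27.1 -12.9] hi [41.8 12.1]
fit [ 2.94688877e-04 -4.34579889e-01] [[-59.6, -0.4], [-12.6, -0.5], [34.5, -0.4]]
housing rect ((561.8524169921875, -136.7830047607422), (37.63648223876953, 33.32120895385742), 49.98961639404297)
yaw -39.69613495313887
86 1770 med z 87.4 lo [-75.5 -18.2] hi [-43.8  17.4]
92.5 190 med z 94.3 lo [-14.8 -14.7] hi [-10.5  13.7]
69 363 med z 70.9 lo [ 27.1 -12.9] hi [41.8 12.1]
fit [-3.23359616e-05 -4.35118123e-01] [[-59.6, -0.4], [-12.6, -0.5], [34.5, -0.4]]
housing rect ((561.8524169921875, -136.7830047607422), (37.63648223876953, 33.32120895385742), 49.98961639404297)
```

Run:
```python
from h import *
togo([631,149,140],148.5)
```

```text
tcp [ 600.2 -165.1  189.8] yaw 139.9 shift frac [0.3575 0.5202 0.0996] turn z rad -0.1501 tilt [-0.0005  0.    ]
```

Emit:
apply_moves:
  plan:
    - [0.0447,0.065,0.0125,0,0,0]
    - [0.0447,0.065,0.0125,0,0,0]
    - [0.0447,0.065,0.0125,0,0,0]
    - [0.0447,0.065,0.0125,0,0,0]
    - [0.0447,0.065,0.0125,0,0,0]
    - [0.0447,0.065,0.0125,0,0,0]
    - [0.0447,0.065,0.0125,0,0,0]
    - [0.0447,0.065,0.0125,0,0,0]
    - [0,0,0,0,0,-0.75]
    - [0,0,0,0,0,-0.75]
    - [0,0,0,0,0,0]
    - [0,0,0,0,0,0]

```text
t: 5.05
eef_pos: [630.7, 148.9, 140.0]
tool_rot: [-0.0, 0.272, 0.962, -0.0]
wrist_force: [-0.3, 0.6, 0.4]
finger_gap: 85.7
```

Run:
```python
from h import *
c=cams.get_calibration('wrist');p,d=cams.grab_frame('wrist');np.savez('w2.npz',p=p,d=d,K=c['K'],extrinsics=c['extrinsics'])
cv2.imwrite('pics/w2.png',p[...,::-1]);togo([631,149,140],148.5)
W=cloud(c,d);pp,_=pose()
k=(np.linalg.norm(W[...,:2]-[631,149],axis=-1)<45)&(W[...,2]>5)&(W[...,2]<40)
Q=W[k];print(k.sum(),Q[:,2].max())
k2=Q[:,2]>20
for S in(Q,Q[k2]):
    r=cv2.minAreaRect(S[:,:2].astype(np.float32));print(r)
    xy=S[:,:2]-r[0];v=np.linalg.svd(xy-xy.mean(0),full_matrices=0)[2][0];print('yaw',np.degrees(np.arctan2(v[1],v[0])),S.mean(0))
```

```text
tcp [630.7 148.7 140.1] yaw 148.44 shift frac [-0.0002  0.0008  0.0001] turn z rad -0.001 tilt [ 0.     -0.0001]
1350 27.261011168648444
((631.3580322265625, 151.08961486816406), (25.191730499267578, 47.33354187011719), 58.04653549194336)
yaw -32.60653223953312 [629.17674651 151.99628527  22.01200205]
((631.3790893554688, 151.082763671875), (20.97797203063965, 46.93498992919922), 57.91938400268555)
yaw -32.866233057673995 [630.32042515 151.42090477  23.64989287]
```

View pics/w2.png

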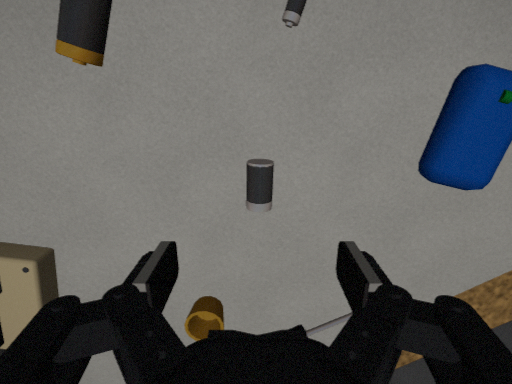

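The wrist view shows the middle cell at (259,185), with its bright nub end down at y≈205 and its flat end at y≈160. The 47 mm body length and ~26 mm top height match the spec, so I'm grasping it.

Emit:
apply_moves:
  plan:
    - [-0.0016,0.0047,0.04,0,0,0.13]
    - [0,0,0.045,0,0,0]
    - [0,0,0.045,0,0,0]
    - [0,0,0.045,0,0,0]
    - [0,0,0.035,0,0,0]
    - [0,0,0.022,0,0,0]
    - [0,0,0.014,0,0,0]
    - [0,0,0,0,0,0]
  claw: 1

```text
t: 5.9
eef_pos: [632.4, 150.3, 16.5]
tool_rot: [-0.0, 0.278, 0.961, -0.0]
wrist_force: [0.2, -0.1, 0.1]
finger_gap: 85.4
```

Emit:
apply_moves:
  plan:
    - [0,0,0,0,0,0]
    - [0,0,0,0,0,0]
    - [0,0,0,0,0,0]
    - [0,0,0,0,0,0]
    - [0,0,0,0,0,0]
    - [0,0,0,0,0,0]
    - [0,0,0,0,0,0]
    - [0,0,0,0,0,0]
    - [0,0,0,0,0,0]
    - [0,0,0,0,0,0]
  claw: -1
  squeeze: 50

```text
t: 6.9
eef_pos: [633.1, 150.7, 17.8]
tool_rot: [0.001, 0.277, 0.961, 0.0]
wrist_force: [-0.9, -0.4, 5.2]
finger_gap: 24.3
```

Emit:
apply_moves:
  plan:
    - [0,0,-0.02,0,0,0]
    - [0,0,-0.06,0,0,0]
    - [0,0,-0.09,0,0,0]
    - [0,0,-0.09,0,0,0]
    - [0,0,-0.04,0,0,0]
    - [0,0,0,0,0,0]
    - [0,0,0,0,0,0]

```text
t: 7.6
eef_pos: [631.9, 150.4, 166.4]
tool_rot: [-0.001, 0.277, 0.961, -0.0]
wrist_force: [-0.4, -0.3, -1.0]
finger_gap: 24.0
```

Run:
```python
from h import *
c=cams.get_calibration('wrist');p,d=cams.grab_frame('wrist');np.savez('w3.npz',p=p,d=d,K=c['K'],extrinsics=c['extrinsics'])
q,_=cams.grab_frame('side')
S=proj(cams.get_calibration('side'),pose()[0])[0].astype(int);print(S)
u,v=S;v0=max(v-50,0)
a=p[180:384,150:370];b=cv2.resize(q[v0:v0+100,u-55:u+55],None,fx=3.6,fy=3.6,interpolation=2)
a=cv2.resize(a,(396,360))
cv2.imwrite('pics/w3.png',np.hstack([a,b[:360]])[...,::-1]);togo([631,149,140],140.3)
```

```text
[288 113]
tcp [631.3 150.3 164.8] yaw 147.81 shift frac [-0.001  -0.0023  0.0495] turn z rad 0.131 tilt [-0.0043 -0.0011]
```

View pics/w3.png

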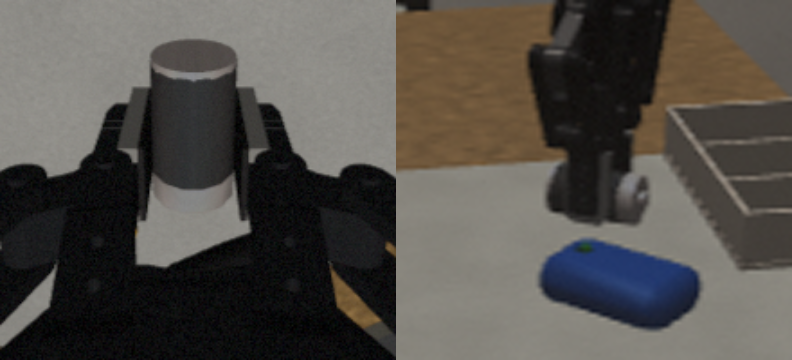

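The cell is held level between the pads, with the flat end up in the wrist view at (195,55) in the crop and the nub toward +x. Next I'll measure its pose in the tool.

Run:
```python
from h import *
f=np.load('w3.npz');p,d=f['p'],f['d'];W=cloud(f,d);P,R=pose()
T=(W-P)@R
k=(abs(T[...,1])<20)&(abs(T[...,2])<40)&(abs(T[...,0])<45)
Q=T[k];print(k.sum())
c=Q[(abs(Q[:,1])<10)]
for a in range(-34,36,4):
    s=c[(c[:,0]>a)&(c[:,0]<a+4)]
    if len(s)>5:
        t=s[abs(s[:,1])<4];print(a,len(s),'ridge z',np.round(np.percentile(t[:,2],[10,50,90]),1) if len(t) else '', 'y', np.round(s[:,1].mean(),1))
print('x range',np.percentile(c[:,0],[0,1,50,97,99,100]).round(1))
for zz in range(-16,20,4):
    s=Q[(Q[:,2]>zz)&(Q[:,2]<zz+4)&(abs(Q[:,1])<16)];print(zz,len(s),np.percentile(s[:,1],[2,98]).round(1) if len(s) else '',np.percentile(s[:,0],[2,98]).round(1) if len(s) else '')
```

```text
6853
-26 14 ridge z [-8.6 -8.4 -8.2] y 1.7
-22 219 ridge z [-9.4 -8.7 -8.1] y -0.1
-18 252 ridge z [-9.5 -8.7 -8.1] y 0.2
-14 220 ridge z [-9.5 -8.8 -8.1] y -0.0
-10 236 ridge z [-9.5 -8.7 -8.2] y 0.3
-6 257 ridge z [-9.5 -8.8 -8.2] y -0.1
-2 255 ridge z [-9.6 -8.6 -8. ] y 0.2
2 270 ridge z [-9.4 -8.7 -8. ] y 0.0
6 273 ridge z [-9.4 -8.7 -8. ] y 0.0
10 279 ridge z [-9.4 -8.8 -7.9] y 0.1
14 275 ridge z [-9.4 -8.7 -8. ] y -0.0
18 300 ridge z [-9.5 -8.7 -7.9] y -0.0
22 817 ridge z [-8.8 -1.1 12.6] y 0.1
x range [-23.1 -21.6   7.6  24.5  24.7  24.9]
-16 148 [-15.9  15.7] [-9.4 11.4]
-12 1517 [-12.4  12.5] [-20.9  23.7]
-8 1839 [-11.8  12.5] [-20.7  24.4]
-4 803 [-13.5  13.3] [-20.6  24.6]
0 214 [-15.3  15.5] [10.4 24.7]
4 169 [-15.3  15.4] [10.4 24.6]
8 114 [-10.2  13.8] [14.1 24.7]
12 67 [-7.5  8.1] [23.7 24.6]
16 4 [-2.8  1.7] [23.7 24.2]
```

Run:
```python
from h import *
togo([623.3,-187.7,165],140.3)
```

```text
tcp [631.3 150.3 164.8] yaw 147.81 shift frac [-3.465e-01 -5.805e-01  3.000e-04] turn z rad 0.131 tilt [-0.0043 -0.0011]
```

Emit:
apply_moves:
  plan:
    - [-0.02,-0.0335,0,0,0,0]
    - [-0.0385,-0.0645,0,0,0,0]
    - [-0.0385,-0.0645,0,0,0,0]
    - [-0.0385,-0.0645,0,0,0,0]
    - [-0.0385,-0.0645,0,0,0,0]
    - [-0.0385,-0.0645,0,0,0,0]
    - [-0.0385,-0.0645,0,0,0,0]
    - [-0.0385,-0.0645,0,0,0,0]
    - [-0.0385,-0.0645,0,0,0,0]
    - [-0.0185,-0.031,0,0,0,0]
    - [0,0,0,0,0,0.65]
    - [0,0,0,0,0,0.66]
    - [0,0,0,0,0,0]
    - [0,0,0,0,0,0]

```text
t: 9.1
eef_pos: [624.1, -187.3, 166.3]
tool_rot: [-0.001, 0.339, 0.941, -0.0]
wrist_force: [-0.2, 0.1, -1.0]
finger_gap: 24.6
```

Run:
```python
from h import *
togo([623.3,-187.7,94.5],140.3);print(manip.state()['wrist_force'],manip.state()['finger_gap'])
```

```text
tcp [ 624.1 -187.3  166.3] yaw 140.39 shift frac [ 0.0006 -0.0017  0.1436] turn z rad 0.0016 tilt [-0.0015  0.0004]
[-0.24229789  0.13934222 -0.97310697] 24.603238988721145
```

Emit:
apply_moves:
  plan:
    - [0.0006,-0.0017,0.04,0,0,0]
    - [0,0,0.04,0,0,0]
    - [0,0,0.035,0,0,0]
    - [0,0,0.019,0,0,0]
    - [0,0,0.009,0,0,0]
    - [0,0,0,0,0,0]
    - [0,0,0,0,0,0]

```text
t: 9.8
eef_pos: [624.4, -187.9, 96.4]
tool_rot: [0.001, 0.339, 0.941, -0.0]
wrist_force: [0.8, -0.2, -1.2]
finger_gap: 24.4
```

Run:
```python
from h import *
c=cams.get_calibration('wrist');p,d=cams.grab_frame('wrist')
q,_=cams.grab_frame('side');b=cv2.resize(q[220:340,230:380],(500,400),interpolation=2)
a=cv2.resize(p[100:300,180:330],(300,400))
cv2.imwrite('pics/w4.png',np.hstack([a,b])[...,::-1]);togo([623.3,-187.7,94.5],140.3);print(manip.state()['wrist_force'])
# logger features / cell in one depth frame
W=cloud(c,d);y=np.radians(-39.7);x=np.array([np.cos(y),np.sin(y)]);Y=np.array([-x[1],x[0]])
S=W.reshape(-1,3);L=(S[:,:2]-[616.4,-182.0])@np.c_[x,Y];z=S[:,2]
for n,k in dict(housing=(z>85.5)&(z<90.5)&(L[:,0]<-50)&(L[:,0]>-95)&(abs(L[:,1])<25),plate=(z>92)&(z<98)&(L[:,0]<-20)&(L[:,0]>-32)&(abs(L[:,1])<18),cellridge=(z>98)&(z<108)&(abs(L[:,1])<8)&(L[:,0]>-22)&(L[:,0]<40)).items():
    if k.sum()>5: print(n,k.sum(),np.percentile(L[k],[2,50,98],axis=0).round(1).tolist(),np.percentile(z[k],[2,50,98]).round(1))
```

```text
tcp [ 624.4 -188.    96.6] yaw 140.32 shift frac [ 0.0021 -0.0009  0.0041] turn z rad 0.0003 tilt [ 0.0018 -0.0006]
[-0.85403446 -0.99430807 -0.48139362]
housing 5894 [[-86.8, -17.9], [-71.8, 0.1], [-54.7, 17.9]] [86.  87.4 88.8]
plate 568 [[-26.0, -14.3], [-24.2, 0.4], [-21.7, 14.6]] [92.3 94.3 95.6]
cellridge 2592 [[-14.9, -7.7], [5.4, 0.2], [30.6, 7.7]] [100.1 102.8 104.4]
```

View pics/w4.png

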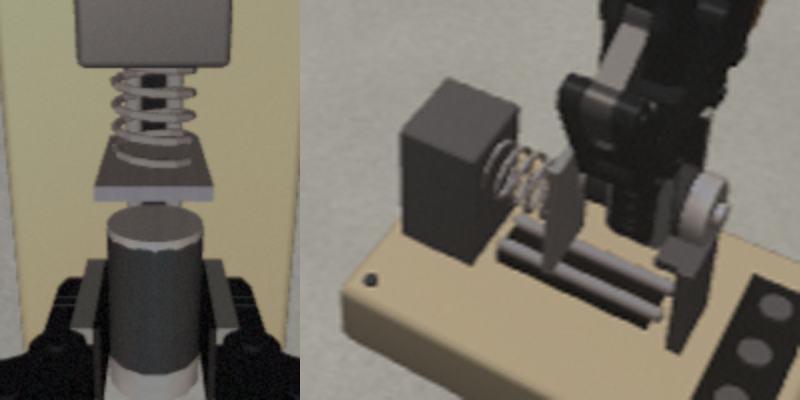

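The flat end faces the plate squarely and is centred on it, at logger x ≈ -15, with the cell clear above the lip. Now I'll press back to about x = -14.5.

Emit:
apply_moves:
  plan:
    - [0.006,-0.0005,0.003,0,0,0]
    - [0.006,0,0,0,0,0]
    - [0.006,0,0,0,0,0]
    - [0.006,0,0,0,0,0]
    - [0.006,0,0,0,0,0]
    - [0.006,0,0,0,0,0]
    - [0.006,0,0,0,0,0]
    - [0.0065,0,0,0,0,0]
    - [0,0,0,0,0,0]
    - [0,0,0,0,0,0]

```text
t: 10.9
eef_pos: [606.6, -173.8, 94.5]
tool_rot: [0.003, 0.339, 0.941, -0.001]
wrist_force: [4.9, -5.8, -3.9]
finger_gap: 24.3
```

```bash
cat > chk.py <<'E'
from h import *
import sys
c=cams.get_calibration('wrist');p,d=cams.grab_frame('wrist');s=manip.state();P,R=pose()
W=cloud(c,d);y=np.radians(-39.7);x=np.array([np.cos(y),np.sin(y)]);Y=np.array([-x[1],x[0]])
S=W.reshape(-1,3);L=(S[:,:2]-[616.4,-182.0])@np.c_[x,Y];z=S[:,2]
print('tcp logger',((P[:2]-[616.4,-182.0])@np.c_[x,Y]).round(1),P[2].round(1),'force logger',(s['wrist_force'][:2]@np.c_[x,Y]).round(1),s['wrist_force'][2].round(1),'gap',s['finger_gap'].round(1),'t',s['t'],'tilt',R[:2,2].round(4))
k=(abs(L[:,1])<4)&(z>40)&(L[:,0]>-60)&(L[:,0]<32)
for a in range(-60,32,3):
    j=k&(L[:,0]>=a)&(L[:,0]<a+3)
    if j.sum()>3: print(a,j.sum(),np.percentile(z[j],[5,50,95]).round(1),end=' | ')
q,_=cams.grab_frame('side');b=cv2.resize(q[220:340,230:380],(500,400),interpolation=2)
a=cv2.resize(p[100:300,180:330],(300,400))
cv2.imwrite(sys.argv[1],np.hstack([a,b])[...,::-1])
E
python3 chk.py pics/w5.png
```

```text
Traceback (most recent call last):
  File "chk.py", line 6, in <module>
    print('tcp logger',((P[:2]-[616.4,-182.0])@np.c_[x,Y]).round(1),P[2].round(1),'force logger',(s['wrist_force'][:2]@np.c_[x,Y]).round(1),s['wrist_force'][2].round(1),'gap',s['finger_gap'].round(1),'t',s['t'],'tilt',R[:2,2].round(4))
                                                                                                                                                                               ^^^^^^^^^^^^^^^^^^^^^
AttributeError: 'float' object has no attribute 'round'
```

```bash
sed -i "s/s\['finger_gap'\].round(1)/s['finger_gap']/" chk.py; python3 chk.py pics/w5.png
```

```text
tcp logger [-12.7  -0. ] 94.5 force logger [ 8.1 -1.7] -2.7 gap 24.3196353072822 t 11.0 tilt [ 0.0044 -0.003 ]
-60 93 [86.6 87.5 88.7] | -57 84 [86.2 87.2 88.2] | -51 66 [79.5 80.9 81.9] | -48 20 [59.7 60.7 80.2] | -45 66 [79.  80.8 81.8] | -42 336 [59.6 85.1 95.1] | -39 184 [ 94.   97.9 101.7] | -36 93 [100.5 101.3 102.1] | -33 94 [100.7 101.4 102.4] | -30 87 [100.7 101.5 102.4] | -27 998 [101.6 164.6 170.7] | -24 599 [101.3 159.6 169.4] | -21 87 [100.7 101.6 102.5] | -18 85 [100.9 101.6 102.5] | -15 79 [100.6 101.7 102.5] | -12 82 [100.7 101.6 102.5] | -9 74 [100.7 101.6 102.5] | -6 82 [100.7 101.6 102.6] | -3 76 [100.9 101.8 102.6] | 0 78 [100.8 101.8 102.6] | 3 64 [101.  101.9 102.6] | 6 67 [101.  101.7 102.3] | 9 4 [101.  101.2 101.3] |
```

View pics/w5.png

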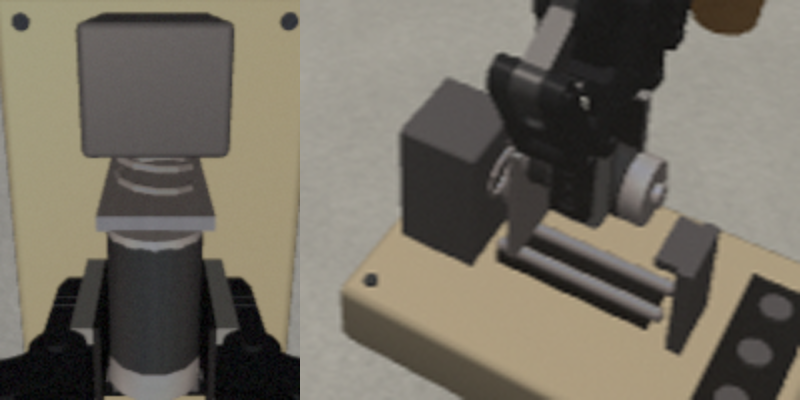

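The cell is pressed back to x ≈ -13 and its nub end clears the lip. I'll press another 1.5 mm and lower.

Emit:
apply_moves:
  plan:
    - [0.003,0,0,0,0,0]
    - [0,0,0.008,0,0,0]
    - [0,0,0.012,0,0,0]
    - [0,0,0.014,0,0,0]
    - [0,0,0.014,0,0,0]
    - [0,0,0.012,0,0,0]
    - [0,0,0.008,0,0,0]
    - [0,0,0,0,0,0]
    - [0,0,0,0,0,0]

```text
t: 11.95
eef_pos: [606.7, -172.8, 61.3]
tool_rot: [0.004, 0.339, 0.941, -0.0]
wrist_force: [5.6, -5.2, -1.8]
finger_gap: 23.9
```

```bash
python3 chk.py pics/w6.png
```

```text
tcp logger [-13.3   0.9] 61.3 force logger [7.8 1. ] -2.4 gap 24.196583675837903 t 12.0 tilt [ 0.0072 -0.0028]
-60 143 [86.6 87.4 88.4] | -57 117 [86.3 87.2 88.2] | -54 22 [79.8 80.7 81.9] | -51 90 [79.6 80.9 81.7] | -48 5 [79.9 80.4 81.6] | -45 289 [66.4 81.5 94.1] | -42 433 [66.4 88.6 95. ] | -39 45 [93.6 94.4 95.1] | -27 1330 [123.  131.2 137.1] | -24 139 [ 68.  121.3 135.4] | -21 81 [67.3 68.6 69.3] | -18 73 [67.4 68.5 69.3] | -15 78 [67.2 68.3 69.4] | -12 76 [67.6 68.3 69.4] | -9 72 [67.7 68.4 69.3] | -6 73 [67.6 68.4 69. ] | -3 69 [67.4 68.4 69.3] | 0 78 [67.4 68.2 69.2] | 3 71 [67.5 68.5 69.3] | 6 55 [67.4 68.5 69.4] | 15 116 [67.5 70.1 71.6] | 18 65 [70.  71.  71.7] | 21 77 [57.2 71.  71.9] | 24 191 [50.3 55.9 71.6] | 27 29 [70.  70.7 71.4] |
```

View pics/w6.png

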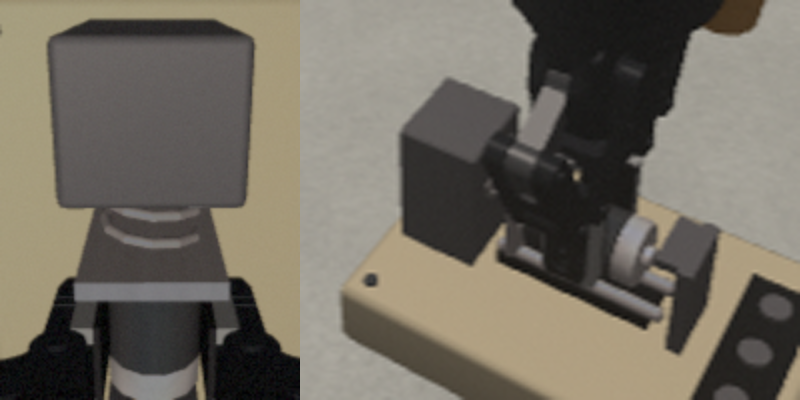

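The cell is level between plate and lip with its nub free of the lip. About 4.5 mm remain to the rails.

Emit:
apply_moves:
  plan:
    - [0,-0.0012,0.004,0,0,0]
    - [0,0,0.003,0,0,0]
    - [0,0,0.001,0,0,0]
    - [0,0,0.001,0,0,0]
    - [0,0,0,0,0,0]
    - [0,0,0,0,0,0]

```text
t: 12.65
eef_pos: [606.8, -173.4, 57.6]
tool_rot: [0.005, 0.339, 0.941, -0.0]
wrist_force: [5.7, -4.3, 1.2]
finger_gap: 24.4
```

```bash
python3 chk.py pics/w7.png
```

```text
tcp logger [-12.8   0.4] 57.6 force logger [8.3 0.6] 2.2 gap 24.026332781179626 t 12.7 tilt [ 0.0086 -0.0033]
-60 159 [86.6 87.6 88.3] | -57 113 [86.3 87.3 88.3] | -54 5 [80.6 85.2 85.9] | -51 105 [79.8 80.9 81.9] | -45 117 [79.8 81.1 87.7] | -42 653 [58.7 86.4 94.8] | -39 80 [93.6 94.4 95.4] | -27 1162 [120.8 128.2 133.6] | -24 267 [117.1 120.8 132.5] | -21 14 [64.6 64.9 65.6] | -18 81 [64.  64.8 65.7] | -15 87 [63.8 64.8 65.7] | -12 68 [64.  64.9 65.6] | -9 78 [63.9 64.7 65.6] | -6 68 [64.  64.8 65.4] | -3 73 [64.  64.9 65.6] | 0 73 [63.9 64.6 65.6] | 3 74 [64.1 64.8 65.5] | 6 63 [64.  64.8 65.6] | 9 5 [63.8 64.4 64.4] | 15 125 [67.1 70.  71.5] | 18 66 [70.2 71.  71.9] | 21 82 [50.7 70.7 71.6] | 24 197 [47.3 53.3 71.1] |
```

Contact with the rails: the vertical force changed sign and the ridge is at 65 mm. Sliding the cell forward under the lip.

Emit:
apply_moves:
  plan:
    - [-0.004,0,0,0,0,0]
    - [-0.005,0,0,0,0,0]
    - [-0.005,0,0,0,0,0]
    - [-0.005,0,0,0,0,0]
    - [-0.004,0,0,0,0,0]
    - [0,0,0,0,0,0]
    - [0,0,0,0,0,0]

```text
t: 13.45
eef_pos: [614.2, -179.9, 56.9]
tool_rot: [0.003, 0.34, 0.941, 0.0]
wrist_force: [3.9, -2.2, 1.6]
finger_gap: 24.1
```

```bash
python3 chk.py pics/w8.png
```

```text
tcp logger [-3.1  0.3] 56.9 force logger [4.8 0.8] 2.1 gap 24.039417972575052 t 13.5 tilt [ 0.0049 -0.0014]
-60 175 [86.4 87.4 88.4] | -57 147 [86.2 87.2 88.4] | -54 44 [80.  81.5 85.7] | -48 118 [79.6 80.8 82. ] | -45 83 [58.6 59.8 61.4] | -42 111 [79.2 80.9 82.1] | -39 56 [59.4 60.5 80.8] | -36 104 [60.  80.9 81.9] | -33 718 [53.  84.2 94.7] | -30 111 [93.7 94.4 95.2] | -18 291 [121.9 128.9 133.5] | -15 1132 [117.3 125.8 132.5] | -9 70 [63.2 64.  64.6] | -6 87 [63.2 64.1 64.8] | -3 78 [63.2 64.  64.8] | 0 83 [63.2 64.  64.8] | 3 73 [63.2 64.  64.8] | 6 72 [63.3 64.1 64.8] | 9 71 [63.1 63.9 64.9] | 12 73 [63.2 64.  64.9] | 15 188 [63.5 68.5 71.4] | 18 103 [63.6 70.8 71.6] | 21 73 [70.3 71.  71.7] | 24 70 [70.2 70.9 71.6] | 27 73 [70.1 71.  71.7] | 30 27 [70.1 70.9 71.4] |
```

View pics/w8.png

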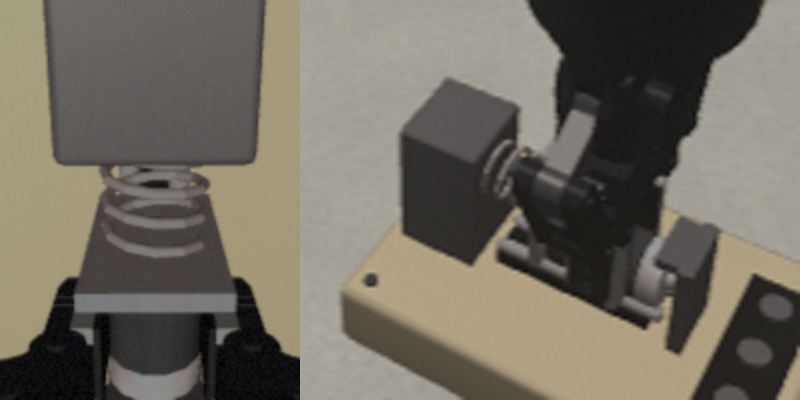

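The shoulder is now under the lip, about 3 mm short of home. The ridge has settled at seated height. A little further forward, then release.

Emit:
apply_moves:
  plan:
    - [-0.003,0,0,0,0,0]
    - [-0.002,0,0,0,0,0]
    - [0,0,0,0,0,0]
    - [0,0,0,0,0,0]

```text
t: 13.95
eef_pos: [615.1, -180.7, 56.8]
tool_rot: [0.001, 0.34, 0.941, 0.0]
wrist_force: [3.3, 0.9, 4.9]
finger_gap: 24.4
```

Emit:
apply_moves:
  plan:
    - [0,0,0,0,0,0]
    - [0,0,0,0,0,0]
    - [0,0,0,0,0,0]
    - [0,0,0,0,0,0]
    - [0,0,0,0,0,0]
    - [0,0,0,0,0,0]
    - [0,0,0,0,0,0]
    - [0,0,0,0,0,0]
  claw: 0.3

```text
t: 14.75
eef_pos: [614.2, -181.0, 55.6]
tool_rot: [-0.0, 0.34, 0.941, -0.0]
wrist_force: [-0.0, 0.4, -0.0]
finger_gap: 55.5
```

```bash
python3 chk.py pics/w9.png
```

```text
tcp logger [-2.3 -0.6] 55.6 force logger [0.5 0.1] 0.4 gap 55.454384879525676 t 14.8 tilt [ 0.     -0.0001]
-60 183 [86.6 87.5 88.6] | -57 149 [86.5 87.3 88.5] | -54 6 [80.7 80.9 81.3] | -51 116 [79.6 80.9 82. ] | -48 28 [59.3 60.1 61.2] | -45 118 [79.4 80.8 82.1] | -42 72 [58.8 60.  61.4] | -39 113 [79.1 80.8 81.9] | -36 42 [59.4 60.3 81.2] | -33 105 [59.5 80.7 82.1] | -30 737 [53.7 84.2 94.7] | -27 119 [93.6 94.5 95.2] | -15 1414 [116.4 125.3 131.5] | -12 17 [114.3 115.2 129.7] | -6 47 [63.5 64.2 65. ] | -3 78 [63.2 64.  64.8] | 0 71 [63.3 64.  64.8] | 3 80 [63.3 63.9 64.9] | 6 75 [63.  64.  64.7] | 9 76 [63.  64.  65.2] | 12 68 [63.2 64.1 64.9] | 15 195 [63.6 68.6 71.3] | 18 98 [63.4 70.9 71.9] | 21 80 [70.1 70.9 71.8] | 24 72 [70.5 71.1 72. ] | 27 67 [70.3 71.1 71.6] | 30 28 [70.3 70.9 71.5] |
```

Released, with zero contact force. Retreating straight up and checking.

Emit:
apply_moves:
  plan:
    - [0,0,-0.02,0,0,0]
    - [0,0,-0.04,0,0,0]
    - [0,0,-0.06,0,0,0]
    - [0,0,-0.06,0,0,0]
    - [0,0,-0.06,0,0,0]
    - [0,0,-0.03,0,0,0]
    - [0,0,0,0,0,0]
    - [0,0,0,0,0,0]

```text
t: 15.65
eef_pos: [614.0, -180.9, 190.6]
tool_rot: [0.0, 0.339, 0.941, -0.0]
wrist_force: [0.1, 0.0, 0.3]
finger_gap: 55.6
```

```bash
python3 - <<'E'
import re
s=open('chk.py').read()
s=s.replace("p[100:300,180:330]","p[110:270,195:315]")
open('chk.py','w').write(s)
E
python3 chk.py pics/w10.png
```

```text
tcp logger [-2.9 -0.9] 189.7 force logger [0.6 0.2] -0.6 gap 55.84058754619613 t 15.7 tilt [-0.0017  0.0004]
-60 33 [86.5 87.7 88.6] | -57 37 [86.4 87.2 88.1] | -51 28 [79.5 81.1 82.1] | -45 27 [79.5 80.5 81.8] | -39 20 [79.5 81.  82.2] | -36 10 [59.8 70.3 81.7] | -33 19 [80.3 81.  81.9] | -30 103 [51.5 82.2 94.6] | -27 30 [93.5 94.4 95.1] | -18 26 [ 63.8 257.  266.3] | -15 1433 [251.1 260.3 266.5] | -12 28 [ 63.  64. 250.] | -9 25 [62.8 63.6 65.1] | -6 23 [62.9 63.9 64.5] | -3 24 [62.9 63.9 65. ] | 0 23 [63.3 63.9 65.3] | 3 24 [62.7 64.  64.7] | 6 24 [63.1 64.  64.8] | 9 23 [63.1 64.  64.9] | 12 24 [62.9 63.9 64.5] | 15 42 [63.6 68.2 72.5] | 18 24 [69.9 70.9 72. ] | 21 23 [70.1 70.8 71.8] | 24 23 [70.1 71.3 72.2] | 27 23 [69.4 71.  71.7] | 30 10 [69.9 70.9 71.3] |
```

View pics/w10.png

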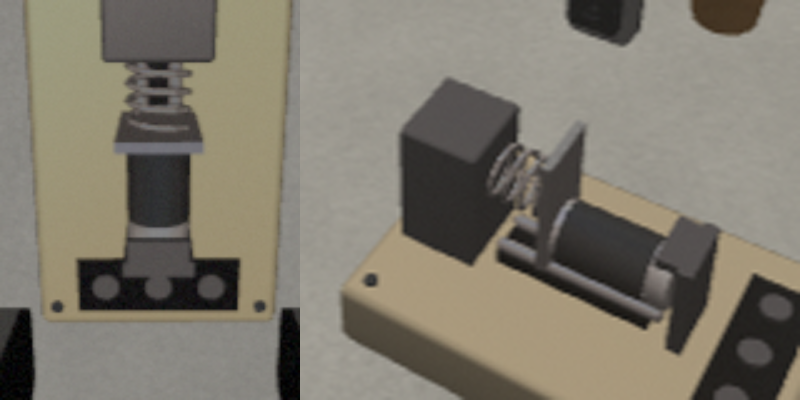

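The cell lies flat on the rails between plate and end wall, with its bright shoulder under the lip and the gripper clear. Handing in.

```bash
python3 -c "
from rig import workorder
print(workorder.close_job())"
```

```text
the job is handed in; nothing more can be done
None
```

The middle-sized cell is seated in the logger's bay and the job was handed in at about 15.7 s of the 40 s allowed.

I gripped the cell level and pressed its flat end against the sprung plate until its middle was at about logger x = -14 mm. I then lowered it onto the rails, slid it forward under the lip, let go and backed off straight up.

- **Level:** the top of the cell measured 64 mm along the whole visible length. The expected height is 65 mm, and the wrist camera read known heights about 0.6 mm low.
- **Position:** the plate sits about 3 mm back from rest, as it should with the cell seated. The last views show the bright shoulder under the lip.
- **Contact:** the wrist force read about zero after release and after backing off.

Two readings disagreed with what I expected. The finger opening read about 24 mm while holding a 26 mm cell, which I took as an offset in that reading. The TCP reading came out about 2 to 3 mm short of home along the bay, but the plate position and the pictures both show the cell home.

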